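Swap two air cylinders between their spring-loaded nests

TASK

The two air cylinders are in each other's holding nests: the long white one is crammed into the short green nest and the short green one sits slack in the long white nest. Swap them, laying one on the black rubber mat meanwhile, so that each ends in the nest of its own colour the same way round as now: flat on the saddles, rod out through the slot, front cap fully home against the stop under the two lips, with the sprung plunger behind it. Leave the gauge, tape and plug where they are.

Things in the scene. Friction and masses are not known exactly. Their poses are not given: they have to be found in the camera images.
- cyl_white: Long white air cylinder: square body 42 x 42 mm, 0.55 kg (+-25%), along its y from -79 (front cap face) to 105 mm (rear face; bolt heads 3 mm proud at its corners); 13 mm rod on the axis out to y = -108 mm. Origin: centre of the underside, z up. Grip across the body (x) at y = +12 mm, its balance point. Starts in nest_short, origin at its y = +4 mm, plunger 19 mm in.
- cyl_green: Short dark green (pale caps) air cylinder: square body 40 x 40 mm, 0.55 kg (+-25%), along its y from -75 (front cap face) to 100 mm (rear face; bolt heads 3 mm proud at its corners); 13 mm rod on the axis out to y = -103 mm. Origin: centre of the underside, z up. Grip across the body (x) at y = +12 mm, its balance point. Starts in nest_long, origin at its y = -4 mm, plunger 1 mm in.
- nest_long: Nest with white end stop and bracket, fixed to the cart, for the long white cylinder. Holds it along the nest's y, rod to -y. Origin: underside, in plan where the right cylinder's origin belongs. Base 70 mm wide, y -107..175, 10 mm high. Seat (top of 2 black saddles at y -55..-35 and 62..82; flared cheeks 48 mm apart, 12 mm high) at z = 18 mm. Bracket y 145..159, 64 mm high
- nest_long_stop (a point): Foot of the white nest's end stop: on its face at seat height, mid-width (nest y = -79 mm). Above: 19 mm slot, open at the top, floor 9 mm up, for the rod; beside it two lips reaching 8 mm to +y over the front cap, 45 to 51 mm above the seat (screws to 56). To get out, a cylinder must slide over 8 mm to +y
- nest_long_spring (a point): White nest: where the sprung plunger's flat face stands when free (nest y = 95 mm), 21 mm above the seat. 17 mm thick, yields 32 mm to +y: 7 N free, 10 N at 10 mm, 16 N fully in. Right cylinder seated: 10 mm in. To load: rear end low, tilted 15-20 degrees, front cap above the lips; push the plunger back, lower the front, let the spring slide it home
- nest_short: Nest with green end stop and bracket, fixed to the cart, for the short green cylinder. Holds it along the nest's y, rod to -y. Origin: underside, in plan where the right cylinder's origin belongs. Base 70 mm wide, y -107..175, 10 mm high. Seat (top of 2 black saddles at y -55..-35 and 62..82; flared cheeks 48 mm apart, 12 mm high) at z = 18 mm. Bracket y 140..154, 64 mm high
- nest_short_stop (a point): Foot of the green nest's end stop: on its face at seat height, mid-width (nest y = -75 mm). Above: 19 mm slot, open at the top, floor 9 mm up, for the rod; beside it two lips reaching 8 mm to +y over the front cap, 45 to 51 mm above the seat (screws to 56). To get out, a cylinder must slide over 8 mm to +y
- nest_short_spring (a point): Green nest: where the sprung plunger's flat face stands when free (nest y = 90 mm), 21 mm above the seat. 17 mm thick, yields 32 mm to +y: 7 N free, 10 N at 10 mm, 16 N fully in. Right cylinder seated: 10 mm in. To load: rear end low, tilted 15-20 degrees, front cap above the lips; push the plunger back, lower the front, let the spring slide it home
- mat: black ribbed rubber mat fixed to the cart top, 270 (its x) x 100 (its y) x 4 mm; origin at the centre of its underside; empty at the start, the spare place for one cylinder
- gauge: bystander: black round pressure gauge lying face up, 88 x 63 x 24 mm, origin at the centre of its underside
- seal_tape: bystander: roll of thread seal tape, 61 mm across, 14 mm high, lying flat, origin at the centre of its underside
- plug: bystander: brass hexagon plug, 41 x 35 x 31 mm, origin at the centre of its underside

How it is judged:
By the outcome, as a careful person would: the job done as asked, in the order asked, and still so for the second after the job is handed in, with the robot touching nothing.
It also fails if it takes over 72 s, if anything falls off the work surface, if the arm or the gripper's body presses on something with over 40 N, if the wrist force passes 120 N, or if a joint passes its speed limit or range.

ROBOT

A 7-joint arm with a two-finger parallel gripper is mounted at the origin on a cart in front of the work surface, level with it; the furniture and walls round the work are solid. World frame = base frame: x ahead of the robot, y to its left, z up, the work surface at z = 0. Lengths are in mm, angles in rad, forces in N, time in s.
With the tool pointing down it reaches from about 400 to 875 mm from the base axis. Payload 4.4 kg.
Tool frame: the origin (TCP) lies at the very end of the fingers, on their centre line; the grasp point (between the pads) lies ctrl.grip_point_offset behind it (ctrl.grip_point_offset is the distance from the TCP to the grasp point, in mm); z points along the fingers, y is the line along which they close (so a half turn about z gives the same grasp; the last joint's range is limited). The gripper opens to 85 mm and grips with 20 to 120 N. Pads are 22 mm wide; open, the fingers measure 114 mm over their backs; the gripper's body (76 mm by 85 mm) begins 54 mm behind the grasp point. The pads swing forward as they close: fully open they stand 13 mm farther back than shut.
Start: joints at [1.181, 0.628, 0.038, 1.517, -0.027, 0.996, -0.02], TCP at [206.839, -616.227, 231.313] pointing down, gripper open.
Joint ranges: [-3.06, 3.06], [-0.37, 2.12], [-1.25, 1.32], [0.18, 2.47], [-1.1, 4.24], [0.23, 1.98], [-2.94, 2.94]. Speed limits (rad/s): [2.57, 2.57, 3.14, 3.14, 3.14, 3.14, 3.14].

INTERFACE

Orientations are given as [roll, pitch, yaw] about the fixed x, y, z axes, in that order (R = Rz(yaw) Ry(pitch) Rx(roll)).
In Python, from cell import read_state, cams, ctrl, models gives the robot as it stands. The module is installed in compiled form; this text tells all that it offers.
- The arm moves only by the tool tcp_steps, called after ">>>" in YAML: its name, and indented under it one key for each argument. Schema: {"type":"object","properties":{"increments":{"type":"array","items":{"type":"array","prefixItems":[{"type":"array","items":{"type":"number"},"minItems":3,"maxItems":3},{"type":"array","items":{"type":"number"},"minItems":3,"maxItems":3},{"type":"number"}],"minItems":3,"maxItems":3},"minItems":1,"maxItems":12},"only":{"type":"string"},"quiet":{"type":"boolean"},"lines":{"type":"string"}},"required":["increments"],"additionalProperties":false}. increments is a list of rows, 1 to 12 of them, each written [[dx, dy, dz], [rx, ry, rz], opening]: dx, dy, dz in shares of the most that a row can go, 1 being 50 mm, then a rotation vector rx, ry, rz in units of 0.25 rad, then the finger opening in mm; each row shifts and turns the commanded pose from where the row before left it, along the tool's axes as they then stand; what a row does not reach is not made up. A row lasts 1/10 s, in which the tool goes at most 50 mm and 0.15 rad, less where a joint would pass 70% of its speed; a pose out of reach is approached as far as the arm can. The fingers move at their own pace and stop on an object; the grip force is fixed at half the most. Time passes only in rows, so rows that do not move let the fingers close. The tool returns the time, the measured TCP pose, the force, the opening and the grip force at its end. only (a regular expression) keeps the lines of the reply that match it, lines (a string "A,B") keeps lines A to B, and quiet returns only ok. Input that does not fit is refused with a message, and nothing moves.
- read_state(): the state, without advancing time (a new reading comes with each control period).
- cams.get_image(name): name is "side" or "top"; returns (picture, depth): 480x640x3 uint8, blue, green, red; 480x640 float32, mm along the optical axis (not along the pixel's ray), 0 where there is no reading.
- cams.calibration(name): a dict with "fx", "fy", "cx", "cy" (pixels), "k1" (the pictures are not rectified: a ray, as slopes to the right and down, at radius r is drawn at 1 + k1 r^2 times it, then the intrinsics apply), "rvec" (rotation vector, rad) and "tvec" (3), from world to camera coordinates, as OpenCV has them. Camera axes: x right, y down, z forward; pixel columns grow to the right and rows downward; lengths in mm; the calibration is good to about 2 mm. A picture is of the moment at which its call begins. calibration takes no time and is no camera call.
- ctrl.finish_job(): hands the job in; it is judged then, once.
Trained networks look in the newest picture that a camera, given by its name, has taken for a name from the list of things; names that differ only in an ending like _2 or _b are one class to them, and where a whole thing is asked for, a point or a joint stands for the part that bears it (a point fixed in the world has none). Each returns a list of dicts, best first, with "confidence" (0 to 1); they miss things now and then, are a little off and sometimes report something else, mostly with a low value. They report only what shows in the picture. A call takes as long as a camera call.
- models.search_frame(thing, camera): "extent" ([left, top, right, bottom] in pixels, round what is visible of it).
- models.mark_of(thing, camera): "position" ([column, row] in pixels: a listed point, or the origin of a listed thing).
The state is a dict: "clock": time; "qpos": joint angles; "qd": joint speeds; "tau": joint torques, N m; "eef_pos": TCP position; "tool_rot": TCP orientation; "force": force on the tool from outside, world axes, zero at the start; "torque": the same for the moment, N m; "width": finger opening in mm; "gripper_force": force on a finger pad.
Only numpy, scipy, OpenCV 4.12 (cv2) and the standard library are available. Lean on these libraries where they do the work, as an engineer would, in place of code of your own. Each camera call takes 0.05 s, during which the arm holds its last target. There are 200 camera calls.

## Working session

There is one attempt and no reset: what is moved stays moved. The work goes in short steps, Python scripts to look and compute and a tool call to move; the robot and the scene stay as the last step left them, time stands still between calls to the robot, and variables do not carry over. Pictures are saved under pics/ and viewed, at most 10 in all, crops included, and the job is handed in when it is done.

```bash
mkdir -p pics; cat > h.py <<'E'
import numpy as np,cv2
from cell import read_state,cams,ctrl,models
from scipy.spatial.transform import Rotation as R
def snap(n,f):
    im,d=cams.get_image(n); cv2.imwrite('pics/'+f,im); np.save('pics/%s_d.npy'%n,d); return im,d
def pt(n,u,v,z=None,d=None):
    c=cams.calibration(n); K=np.array([[c['fx'],0,c['cx']],[0,c['fy'],c['cy']],[0,0,1.]])
    p=cv2.undistortPoints(np.array([[[u,v]]],float),K,np.array([c['k1'],0,0,0,0.]))[0,0]
    M=cv2.Rodrigues(np.array(c['rvec'],float))[0]; t=np.array(c['tvec'],float).ravel()
    o=-M.T@t; r=M.T@np.array([p[0],p[1],1])
    return o+r*((z-o[2])/r[2] if z is not None else d)
E
python3 - <<'E'
from h import *
print(read_state(), ctrl.grip_point_offset)
for n in('top','side'):
    im,d=snap(n,n+'0.png')
    for t in ['cyl_white','cyl_green','nest_long','nest_short','mat','nest_long_stop','nest_short_stop','nest_long_spring','nest_short_spring']:
        m=models.mark_of(t,n)[:2]
        for a in m:
            u,v=a['position']; dd=d[int(v),int(u)] if 0<=v<480 and 0<=u<640 else 0
            print(n,t,round(a['confidence'],2),np.round([u,v]),np.round(pt(n,u,v,d=dd)), np.round(pt(n,u,v,z=18)))
E
```

```text
{'clock': 0.0, 'qpos': array([ 1.18120486,  0.62937172,  0.03843715,  1.51835794, -0.02699792,
        0.99627523, -0.01998117]), 'qd': array([-2.01721241e-05, -2.12340919e-04, -8.40989827e-05, -4.32577939e-04,
       -1.62526658e-03,  1.69228666e-03, -8.35025693e-04]), 'tau': array([ 2.45808942e-04, -5.63402724e+01,  1.22641079e+00, -1.93452036e+01,
        1.09407585e-02,  1.03793002e-02, -1.85591779e-05]), 'eef_pos': array([ 206.64038392, -615.63085862,  230.37561656]), 'tool_rot': array([-3.13969847e+00,  2.49131890e-05,  3.23815566e-01]), 'force': array([-0.04172013,  0.45170393, -1.16371182]), 'torque': array([0.01231627, 0.02005358, 0.03741909]), 'gripper_force': 0.0, 'width': 85.16060259114528} 18.700000000000003
top cyl_green 0.66 [316. 246.] [445.  15.  61.] [449.  16.  18.]
top nest_long 0.83 [317. 247.] [446.  12.  54.] [449.  12.  18.]
top nest_short 0.56 [311. 194.] [568.  28.  67.] [577.  29.  18.]
top mat 0.73 [438. 200.] [ 571. -282.    4.] [ 569. -279.   18.]
top nest_long_stop 0.76 [347. 244.] [453. -58.  65.] [457. -60.  18.]
top nest_short_stop 0.63 [340. 190.] [
[... 216 characters left out ...]
 77.  60.] [583.  27.  18.]
side cyl_white 0.34 [343. 376.] [464. 310.  22.] [463. 307.  18.]
side cyl_green 0.59 [341. 259.] [463.  46.  48.] [461.   9.  18.]
side cyl_green 0.55 [288. 271.] [562.  96.  56.] [566.  51.  18.]
side nest_long 0.79 [346. 273.] [455.  98.  57.] [452.  53.  18.]
side nest_short 0.57 [286. 270.] [567.  90.  56.] [571.  46.  18.]
side mat 0.81 [295. 190.] [ 569. -281.    1.] [ 567. -254.   18.]
side mat 0.38 [283. 241.] [577.   5.  59.] [582. -48.  18.]
side nest_long_stop 0.58 [347. 241.] [449.  -1.  57.] [446. -52.  18.]
side nest_short_stop 0.61 [282. 242.] [580.   2.  55.] [584. -46.  18.]
side nest_long_spring 0.92 [354. 286.] [440. 123.  46.] [437.  93.  18.]
```

```bash
python3 -c "
from h import *
for n in('top','side'):
  c=cams.calibration(n);M=cv2.Rodrigues(np.array(c['rvec'],float))[0];print(n,c['fx'],-M.T@np.array(c['tvec'],float).ravel(),M[2])"
```

```text
top 559.3832680139257 [ 330.11290151   -6.74341829 1358.16498795] [ 0.10970212  0.01281414 -0.99388191]
side 544.4417488419325 [501.38345017 872.61589491 721.77801004] [ 0.00306381 -0.79863173 -0.60181224]
```

View pics/top0.png

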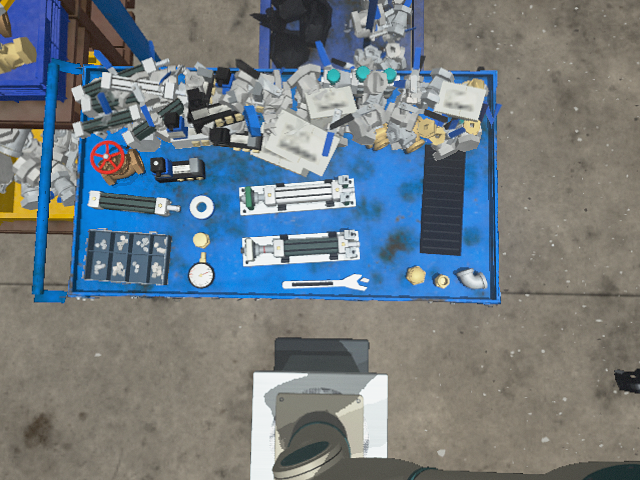

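View pics/side0.png

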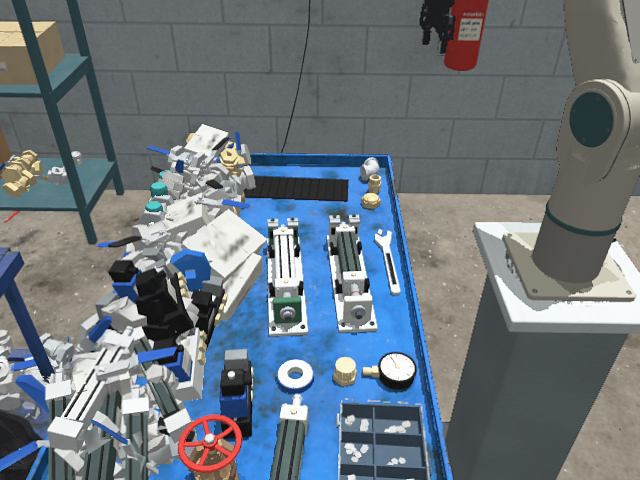

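The top view shows the white cylinder in the green nest at about (300,195). The green cylinder is in the white nest at about (302,247), and the rods point to the right (world -y). The mat is at about (440,200). Next I'll fit the nest footprints and cylinder tops.

```bash
cat >> h.py <<'E'
def cloud(n,d):
    c=cams.calibration(n); K=np.array([[c['fx'],0,c['cx']],[0,c['fy'],c['cy']],[0,0,1.]])
    v,u=np.mgrid[0:480,0:640]
    p=cv2.undistortPoints(np.stack([u,v],-1).reshape(-1,1,2).astype(float),K,np.array([c['k1'],0,0,0,0.]))[:,0]
    M=cv2.Rodrigues(np.array(c['rvec'],float))[0]; t=np.array(c['tvec'],float).ravel()
    P=(np.c_[p,np.ones(len(p))]*d.reshape(-1,1)-t)@M
    P[d.ravel()==0]=np.nan
    return P.reshape(480,640,3)
E
python3 - <<'E'
from h import *
for n in('top','side'):
    d=np.load('pics/%s_d.npy'%n); P=cloud(n,d); im=cv2.imread('pics/%s0.png'%n)
    X,Y,Z=P[...,0],P[...,1],P[...,2]
    print(n,'floor z',np.nanmedian(Z[(abs(X-510)<10)&(abs(Y-30)<80)]))
    for nm,x0 in(('long',445),('short',573)):
        box=(abs(X-x0)<60)&(Y>-125)&(Y<200)
        fp=(box&(Z>5)&(Z<90)).astype(np.uint8)
        k,l,s,_=cv2.connectedComponentsWithStats(fp); i=1+np.argmax(s[1:,4]); m=l==i
        r=cv2.minAreaRect(P[m][:,:2].astype(np.float32)); print(nm,'foot',r, 'mean',P[m].mean(0))
        t=m&(Z>52)&(Z<62.5); q=P[t]; 
        # body: centre x per y slices
        out=[]
        for y in range(-70,150,20):
            g=q[abs(q[:,1]-y)<10]
            if len(g)>3: out.append((y,round(float((g[:,0].min()+g[:,0].max())/2),1),round(float(np.ptp(g[:,0])),1),round(float(np.median(g[:,2])),1)))
        print(out)
        hi=P[m&(Z>64)];print('hi',len(hi), [np.round(hi[s].min(0),1).tolist()+np.round(hi[s].max(0),1).tolist() for s in (hi[:,1]<20,hi[:,1]>20) if s.any()])
        br=P[m&(Y>110)&(Z>61)]; print('bracket',len(br),br.min(0) if len(br) else 0,br.max(0) if len(br) else 0)
    dark=(im.max(2)<60)&(X>400)&(X<720)&(Y<-200)&(Y>-360)&(Z<15)
    r=P[dark]; print('mat',np.percentile(r[:,0],[1,99]),np.percentile(r[:,1],[1,50,99]),cv2.minAreaRect(r[:,:2].astype(np.float32)))
im=cv2.imread('pics/top0.png')[160:280,230:370]; im2=cv2.imread('pics/side0.png')[205:345,250:400]
cv2.imwrite('pics/z.png',np.vstack([cv2.resize(im,(560,300)),cv2.resize(im2,(560,300))]))
E
```

```text
top floor z 0.4023274024866587
long foot ((447.90447998046875, 54.17919158935547), (81.44243621826172, 291.82537841796875), 4.7328386306762695) mean [443.47174768  49.96991903  37.17031443]
[(-70, 455.6, 19.5, 58.1), (-50, 452.7, 38.0, 58.2), (-30, 451.5, 35.4, 57.5), (-10, 451.3, 35.5, 57.2), (10, 448.6, 35.5, 57.3), (30, 448.0, 35.8, 56.6), (50, 445.4, 35.7, 56.9), (70, 443.6, 33.6, 57.4), (90, 442.1, 40.2, 57.7), (110, 440.7, 38.3, 57.9)]
hi 280 [[423.9, -78.6, 64.2, 486.9, 2.5, 80.0], [413.2, 32.9, 64.0, 459.9, 177.2, 73.6]]
bracket 120 [413.20048799 110.05580382  61.13471796] [459.94423035 177.41317662  73.64442091]
short foot ((573.2784423828125, 62.293792724609375), (77.3430404663086, 283.193603515625), 5.985085964202881) mean [567.16738958  59.31246428  40.21284814]
[(-50, 573.5, 42.6, 58.5), (-30, 581.4, 41.4, 59.1), (-10, 577.8, 39.4, 58.3), (10, 576.4, 37.3, 58.7), (30, 574.8, 40.1, 58.8), (50, 573.3, 36.8, 58.5), (70, 571.9, 39.8, 58.7), (90, 568.9, 39.5, 58.7), (110, 566.5, 40.3, 58.9), (130, 566.0, 43.6, 59.9)]
hi 359 [[552.3, -63.3, 64.0, 614.8, 18.9, 81.3], [539.3, 21
[... 1009 characters left out ...]
.0410461425781), 5.6987080574035645) mean [575.21190069  83.11184134  40.65340577]
[(-50, 582.7, 60.5, 58.4), (-30, 580.6, 42.1, 59.4), (-10, 580.5, 39.5, 58.0), (10, 589.4, 63.7, 58.2), (30, 594.2, 75.1, 58.0), (50, 593.1, 79.0, 58.6), (70, 592.6, 80.1, 57.9), (90, 591.3, 83.2, 57.9), (110, 566.9, 40.0, 58.3), (130, 565.8, 42.9, 59.3)]
hi 395 [[551.8, -61.3, 64.0, 632.9, 19.9, 77.4], [537.0, 20.8, 64.0, 632.9, 184.5, 73.7]]
bracket 197 [536.95591981 111.44868872  61.02469026] [584.29185001 187.1783708   67.95927695]
mat [440.81863893 685.66680771] [-335.73187013 -280.38646796 -236.57344584] ((565.7857666015625, -287.6718444824219), (102.30732727050781, 255.18560791015625), 86.6447525024414)
```

View pics/z.png

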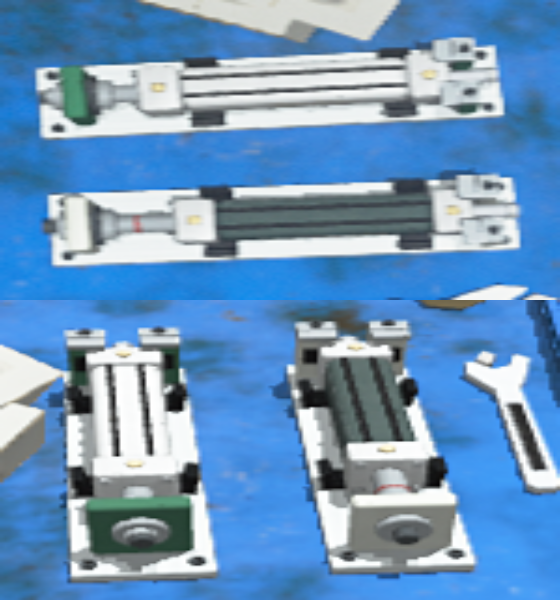

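Crop: both nests are turned a few degrees, roughly 4.7° for the long one and 5.8° for the short one, with the stops on the right. The fitted origins are about (448,20) for the long nest and (575.5,28.5) for the short one. I'll move over the green cylinder first.

The rows are not in the units I measure in: shifts go in shares of 50 mm and turns go in units of 0.25 rad. I convert before sending: 37 mm is 0.74, -25 mm is -0.5.

>>> tcp_steps:
  increments:
    - [[0.74,-0.5,0],[0,0,0],85]
    - [[0.74,-0.5,0],[0,0,0],85]
    - [[0.74,-0.5,0],[0,0,0],85]
    - [[0.74,-0.5,0],[0,0,0],85]
    - [[0.74,-0.5,0],[0,0,0],85]
    - [[0.74,-0.5,0],[0,0,0],85]
    - [[0.74,-0.5,0],[0,0,0],85]
    - [[0.74,-0.5,0],[0,0,0],85]
    - [[0.74,-0.5,0],[0,0,0],85]

```text
clock: 1.9
eef_pos: [452.0, -295.5, 231.6]
tool_rot: [3.141, -0.0, 0.324]
force: [1.2, -0.5, -0.3]
width: 85.0
gripper_force: 0.0
```

>>> tcp_steps:
  increments:
    - [[0.24,-0.76,0.2],[0,0,0],85]
    - [[0.24,-0.76,0.2],[0,0,0],85]
    - [[0.24,-0.76,0.2],[0,0,0],85]
    - [[0.24,-0.76,0.2],[0,0,0],85]
    - [[0.24,-0.76,0.2],[0,0,0],85]
    - [[0.24,-0.76,0.2],[0,0,0],85]
    - [[0.24,-0.76,0.2],[0,0,0],85]
    - [[0.24,-0.76,0.2],[0,0,0],85]

```text
clock: 2.7
eef_pos: [445.5, 23.3, 151.2]
tool_rot: [3.141, -0.001, 0.323]
force: [0.4, -0.9, 0.5]
width: 85.0
gripper_force: 0.0
```

>>> tcp_steps:
  increments:
    - [[0,0,0],[0,0,-0.592],85]
    - [[0,0,0],[0,0,-0.592],85]
    - [[0,0,0],[0,0,-0.592],85]
    - [[0,0,0],[0,0,-0.592],85]
    - [[0,0,0],[0,0,-0.592],85]
    - [[0,0,0],[0,0,-0.592],85]
    - [[0,0,0],[0,0,-0.592],85]
    - [[0,0,0],[0,0,-0.592],85]
    - [[0,0,0],[0,0,-0.592],85]
    - [[0,0,0],[0,0,0],85]

```text
clock: 3.7
eef_pos: [445.5, 21.6, 151.5]
tool_rot: [3.141, -0.0, 1.656]
force: [-0.2, 0.5, -0.2]
width: 85.0
gripper_force: 0.0
```

>>> tcp_steps:
  increments:
    - [[0.13,0.05,0.42],[0,0,0],85]
    - [[0,0,0.8],[0,0,0],85]
    - [[0,0,0.8],[0,0,0],85]
    - [[0,0,0.4],[0,0,0],85]
    - [[0,0,0.2],[0,0,0],85]
    - [[0,0,0],[0,0,0],85]

```text
clock: 4.3
eef_pos: [446.5, 28.4, 19.0]
tool_rot: [-3.139, 0.0, 1.654]
force: [0.2, 0.4, 0.9]
width: 85.1
gripper_force: 0.0
```

>>> tcp_steps:
  increments:
    - [[0,0,0],[0,0,0],36]
    - [[0,0,0],[0,0,0],36]
    - [[0,0,0],[0,0,0],36]
    - [[0,0,0],[0,0,0],36]
    - [[0,0,0],[0,0,0],36]
    - [[0,0,0],[0,0,0],36]
    - [[0,0,0],[0,0,0],36]
    - [[0,0,0],[0,0,0],36]

```text
clock: 5.1
eef_pos: [447.6, 28.3, 21.3]
tool_rot: [3.14, 0.0, 1.655]
force: [-1.6, -0.2, 4.4]
width: 39.4
gripper_force: 61.1
```

Scaled: 4 mm is 0.08, 3 mm is 0.06.

>>> tcp_steps:
  increments:
    - [[0.08,0,0],[0,0,0],36]
    - [[0.08,0,0],[0,0,0],36]
    - [[0.06,0,0],[0,0,0],36]
    - [[0,0,0],[0,0,0],36]
    - [[0,0,0],[0,0,0],36]

```text
clock: 5.6
eef_pos: [446.7, 35.1, 21.3]
tool_rot: [-3.142, 0.006, 1.651]
force: [1.8, -10.3, 5.6]
width: 39.4
gripper_force: 61.2
```

>>> tcp_steps:
  increments:
    - [[0,0,-0.08],[0,0,0],36]
    - [[0,0,-0.16],[0,0,0],36]
    - [[0,0,-0.2],[0,0,0],36]
    - [[0,0,0],[0,0,0],36]

```text
clock: 6.0
eef_pos: [445.6, 38.2, 42.5]
tool_rot: [-3.14, 0.001, 1.653]
force: [0.7, 0.8, -7.5]
width: 39.2
gripper_force: 65.5
```

>>> tcp_steps:
  increments:
    - [[0,0,-0.4],[0,0,0],36]
    - [[0,0,-0.8],[0,0,0],36]
    - [[0,0,-0.4],[0,0,0],36]

```text
clock: 6.3
eef_pos: [446.8, 40.3, 124.2]
tool_rot: [3.139, -0.001, 1.657]
force: [1.2, -0.3, -6.7]
width: 39.4
gripper_force: 65.8
```

```bash
python3 - <<'E'
from h import *
P=cloud('top',np.load('pics/top_d.npy'));X,Y,Z=P[...,0],P[...,1],P[...,2]
for a in range(420,740,40): print(a,[(b,round(float(np.nanmax(Z[(X>=a)&(X<a+40)&(Y>=b)&(Y<b+40)])))) for b in range(-440,-100,40)])
E
```

```text
420 [(-440, 38), (-400, 8), (-360, 12), (-320, 11), (-280, 11), (-240, 11), (-200, 9), (-160, 7), (-120, 49)]
460 [(-440, 39), (-400, 9), (-360, 10), (-320, 14), (-280, 11), (-240, 9), (-200, 8), (-160, 7), (-120, 42)]
500 [(-440, 37), (-400, 9), (-360, 12), (-320, 12), (-280, 11), (-240, 10), (-200, 11), (-160, 7), (-120, 9)]
540 [(-440, 37), (-400, 8), (-360, 12), (-320, 13), (-280, 14), (-240, 9), (-200, 10), (-160, 9), (-120, 9)]
580 [(-440, 38), (-400, 8), (-360, 12), (-320, 13), (-280, 13), (-240, 8), (-200, 9), (-160, 8), (-120, 10)]
620 [(-440, 38), (-400, 9), (-360, 12), (-320, 12), (-280, 14), (-240, 10), (-200, 8), (-160, 8), (-120, 8)]
660 [(-440, 38), (-400, 82), (-360, 105), (-320, 128), (-280, 140), (-240, 132), (-200, 95), (-160, 71), (-120, 117)]
700 [(-440, 38), (-400, 92), (-360, 128), (-320, 152), (-280, 155), (-240, 150), (-200, 121), (-160, 109), (-120, 148)]
```

>>> tcp_steps:
  increments:
    - [[-0.84,0.18,0],[0,0,0],36]
    - [[-0.84,0.18,0],[0,0,0],36]
    - [[-0.84,0.18,0],[0,0,0],36]
    - [[-0.84,0.18,0],[0,0,0],36]
    - [[-0.84,0.18,0],[0,0,0],36]
    - [[-0.84,0.18,0],[0,0,0],36]
    - [[-0.84,0.18,0],[0,0,0],36]
    - [[-0.8,0.16,0],[0,0,0],36]

```text
clock: 7.1
eef_pos: [545.1, -288.9, 121.5]
tool_rot: [-3.141, -0.001, 1.656]
force: [0.7, -0.6, -6.5]
width: 38.9
gripper_force: 65.7
```

>>> tcp_steps:
  increments:
    - [[0,0,0],[0,0,0.568],36]
    - [[0,0,0],[0,0,0.568],36]
    - [[0,0,0],[0,0,0.568],36]
    - [[0,0,0],[0,0,0.568],36]
    - [[0,0,0],[0,0,0.568],36]
    - [[0,0,0],[0,0,0.568],36]
    - [[0,0,0],[0,0,0.568],36]
    - [[0,0,0],[0,0,0.568],36]
    - [[0,0,0],[0,0,0.568],36]
    - [[0,0,0],[0,0,0.568],36]
    - [[0,0,0],[0,0,0.568],36]
    - [[0,0,0],[0,0,0.568],36]

```text
clock: 8.3
eef_pos: [544.9, -286.2, 121.4]
tool_rot: [-3.141, 0.001, -0.053]
force: [-0.1, 0.5, -7.1]
width: 39.2
gripper_force: 65.6
```

>>> tcp_steps:
  increments:
    - [[0,0,0],[0,0,0],36]
    - [[0,0,0.7],[0,0,0],36]
    - [[0,0,0.7],[0,0,0],36]
    - [[0,0,0.4],[0,0,0],36]
    - [[0,0,0.2],[0,0,0],36]
    - [[0,0,0.1],[0,0,0],36]
    - [[0,0,0.1],[0,0,0],36]
    - [[0,0,0],[0,0,0],36]

```text
clock: 9.1
eef_pos: [547.0, -286.7, 13.4]
tool_rot: [-3.141, -0.003, -0.047]
force: [2.6, 3.9, -1.5]
width: 39.2
gripper_force: 66.2
```

Scaled: 1 mm is 0.02.

>>> tcp_steps:
  increments:
    - [[0,0,0.02],[0,0,0],36]
    - [[0,0,0],[0,0,0],36]

```text
clock: 9.3
eef_pos: [547.2, -287.0, 12.6]
tool_rot: [3.141, -0.004, -0.048]
force: [3.6, 5.3, 3.6]
width: 39.3
gripper_force: 66.4
```

```bash
python3 - <<'E'
from h import *
im,d=snap('side','side1.png'); cv2.imwrite('pics/side1c.png',cv2.resize(im[120:280,200:440],(720,480)))
E
```

```text
(no output)
```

View pics/side1c.png

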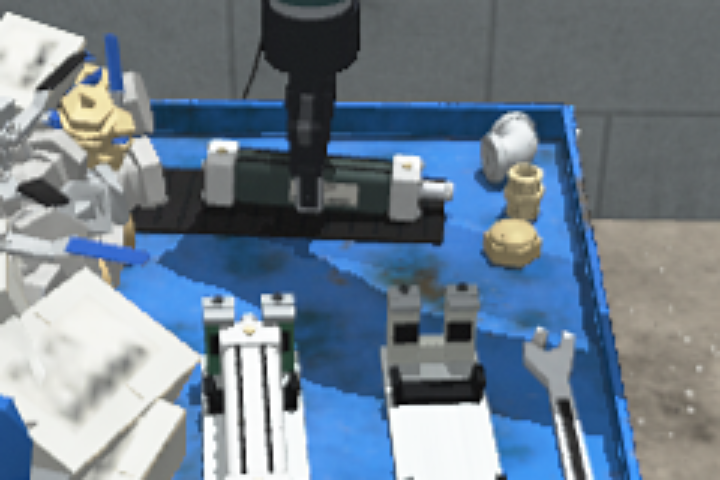

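The cylinder slipped in the pads and now sits front-low by about 4° on the mat: its front cap (405,185) is lower than its rear cap (222,175). I'll tilt to flatten it, set it down and release.

Scaled: -0.035 rad is -0.14.

>>> tcp_steps:
  increments:
    - [[0,0,0],[0,-0.14,0],36]
    - [[0,0,0],[0,-0.14,0],36]
    - [[0,0,0],[0,0,0],36]

```text
clock: 9.65
eef_pos: [545.9, -288.3, 10.8]
tool_rot: [3.14, 0.069, -0.047]
force: [-0.0, -0.4, -7.4]
width: 39.3
gripper_force: 65.3
```

>>> tcp_steps:
  increments:
    - [[0,0,0.04],[0,0,0],36]
    - [[0,0,0.04],[0,0,0],36]
    - [[0,0,0.04],[0,0,0],36]
    - [[0,0,0],[0,0,0],36]

```text
clock: 10.05
eef_pos: [544.7, -288.3, 8.3]
tool_rot: [3.14, 0.069, -0.049]
force: [-3.6, 2.4, 16.4]
width: 39.3
gripper_force: 68.1
```

Scaled: -40 mm is -0.8, -50 mm is -1, 0.069 rad is 0.276.

>>> tcp_steps:
  increments:
    - [[0,0,0],[0,0,0],85]
    - [[0,0,0],[0,0,0],85]
    - [[0,0,0],[0,0,0],85]
    - [[0,0,0],[0,0,0],85]
    - [[0,0,0],[0,0,0],85]
    - [[0,0,-0.4],[0,0,0],85]
    - [[0,0,-0.8],[0,0,0],85]
    - [[0,0,-1],[0,0.276,0],85]

```text
clock: 10.85
eef_pos: [553.8, -286.3, 114.1]
tool_rot: [-3.14, 0.002, -0.046]
force: [1.6, 0.3, -0.1]
width: 84.8
gripper_force: 0.0
```

>>> tcp_steps:
  increments:
    - [[0,0,0],[0,0,-0.5736],85]
    - [[0,0,0],[0,0,-0.5736],85]
    - [[0,0,0],[0,0,-0.5736],85]
    - [[0,0,0],[0,0,-0.5736],85]
    - [[0,0,0],[0,0,-0.5736],85]
    - [[0,0,0],[0,0,-0.5736],85]
    - [[0,0,0],[0,0,-0.5736],85]
    - [[0,0,0],[0,0,-0.5736],85]
    - [[0,0,0],[0,0,-0.5736],85]
    - [[0,0,0],[0,0,-0.5736],85]
    - [[0,0,0],[0,0,-0.5736],85]
    - [[0,0,0],[0,0,-0.5736],85]

```text
clock: 12.05
eef_pos: [552.4, -287.8, 114.8]
tool_rot: [-3.14, -0.0, 1.678]
force: [-0.6, -0.9, 0.3]
width: 85.4
gripper_force: 0.0
```

>>> tcp_steps:
  increments:
    - [[0.82,0.15,0],[0,0,0],85]
    - [[0.82,0.15,0],[0,0,0],85]
    - [[0.82,0.15,0],[0,0,0],85]
    - [[0.82,0.15,0],[0,0,0],85]
    - [[0.82,0.15,0],[0,0,0],85]
    - [[0.82,0.15,0],[0,0,0],85]
    - [[0.82,0.15,0],[0,0,0],85]
    - [[0.82,0.15,0],[0,0,0],85]
    - [[0,0,0],[0,0,0],85]

```text
clock: 12.95
eef_pos: [579.3, 53.9, 115.8]
tool_rot: [3.14, -0.006, 1.683]
force: [-0.0, 0.1, -0.6]
width: 84.8
gripper_force: 0.0
```

```bash
python3 - <<'E'
from h import *
s=read_state();print(s['eef_pos'],s['tool_rot'])
d=cams.get_image('top')[1]; n='side'; d=cams.get_image(n)[1]; P=cloud(n,d);X,Y,Z=P[...,0],P[...,1],P[...,2]
m=(X>430)&(X<650)&(Y>-330)&(Y<-240)&(Z>35)&(Z<60)
q=P[m]
for x in range(460,650,20):
    g=q[abs(q[:,0]-x)<10]
    if len(g)>3: print(x,np.round([(g[:,1].min()+g[:,1].max())/2,np.ptp(g[:,1]),np.median(g[:,2]),g[:,2].max()],1))
print(np.percentile(q[:,0],[1,99]))
E
```

```text
[579.27926107  53.89620948 115.78723956] [ 3.13973038 -0.00614954  1.68293843]
460 [-281.4   40.9   43.1   45.6]
480 [-285.3   49.    42.2   46.7]
500 [-282.6   40.4   41.2   45.6]
520 [-282.6   35.4   42.6   46. ]
540 [-289.4   23.5   42.3   46. ]
560 [-286.    22.1   42.8   47.3]
[457.15738692 555.98724949]
```

>>> tcp_steps:
  increments:
    - [[-0.18,-0.13,0],[0,0,0.04],85]
    - [[0,0,0.7],[0,0,0],85]
    - [[0,0,0.7],[0,0,0],85]
    - [[0,0,0.3],[0,0,0],85]
    - [[0,0,0.2],[0,0,0],85]
    - [[0,0,0],[0,0,0],85]

```text
clock: 13.65
eef_pos: [572.8, 34.0, 19.4]
tool_rot: [-3.139, 0.0, 1.661]
force: [-1.8, 0.8, -0.0]
width: 85.0
gripper_force: 0.0
```

>>> tcp_steps:
  increments:
    - [[0,0,0],[0,0,0],36]
    - [[0,0,0],[0,0,0],36]
    - [[0,0,0],[0,0,0],36]
    - [[0,0,0],[0,0,0],36]
    - [[0,0,0],[0,0,0],36]
    - [[0,0,0],[0,0,0],36]
    - [[0,0,0],[0,0,0],36]
    - [[0,0,0],[0,0,0],36]

```text
clock: 14.45
eef_pos: [574.5, 35.2, 21.3]
tool_rot: [3.14, 0.0, 1.663]
force: [-0.5, 0.7, 6.7]
width: 41.3
gripper_force: 62.1
```

>>> tcp_steps:
  increments:
    - [[0.08,0,0],[0,0,0],36]
    - [[0.08,0,0],[0,0,0],36]
    - [[0.08,0,0],[0,0,0],36]
    - [[0.06,0,0],[0,0,0],36]
    - [[0,0,0],[0,0,0],36]
    - [[0,0,0],[0,0,0],36]

```text
clock: 15.05
eef_pos: [573.1, 40.6, 21.3]
tool_rot: [-3.14, 0.012, 1.656]
force: [0.6, -16.6, 9.8]
width: 41.8
gripper_force: 62.7
```

Scaled: 3 mm is 0.06, 2 mm is 0.04.

>>> tcp_steps:
  increments:
    - [[0.06,0,-0.02],[0,0,0],36]
    - [[0.06,0,-0.02],[0,0,0],36]
    - [[0.04,0,-0.02],[0,0,0],36]
    - [[0,0,0],[0,0,0],36]
    - [[0,0,0],[0,0,0],36]

```text
clock: 15.55
eef_pos: [572.0, 47.6, 22.2]
tool_rot: [-3.138, 0.012, 1.655]
force: [4.6, -15.7, -7.6]
width: 41.2
gripper_force: 61.7
```

>>> tcp_steps:
  increments:
    - [[0,0,-0.06],[0,-0.08,0],36]
    - [[0,0,-0.1],[0,-0.08,0],36]
    - [[-0.04,0,-0.14],[0,-0.08,0],36]
    - [[-0.04,0,-0.2],[0,0,0],36]
    - [[-0.06,0,-0.3],[0,0,0],36]
    - [[0,0,-0.4],[0,0,0],36]
    - [[0,0,-0.8],[0,0,0],36]
    - [[0,0,-0.4],[0,0,0],36]
    - [[0,0,0],[0,0,0],36]
    - [[0,0,0],[0,0,0],36]

```text
clock: 16.55
eef_pos: [570.3, 57.0, 142.3]
tool_rot: [-3.139, 0.061, 1.662]
force: [0.3, -0.5, -6.9]
width: 41.1
gripper_force: 69.7
```

```bash
python3 - <<'E'
from h import *
im,d=snap('side','side2.png'); s=read_state(); print(s['eef_pos'],s['tool_rot'],s['force'])
c=im[130:350,220:420]; cv2.imwrite('pics/side2c.png',cv2.resize(c,None,fx=2.7,fy=2.7))
cams.get_image('top')
P=cloud('side',d);X,Y,Z=P[...,0],P[...,1],P[...,2]
q=P[(abs(X-572)<40)&(Y>-70)&(Y<170)&(Z>125)&(Z<200)]
for y in range(-50,165,15):
    g=q[abs(q[:,1]-y)<7]
    if len(g)>3: print(y,np.round([(g[:,0].min()+g[:,0].max())/2,np.ptp(g[:,0]),np.median(g[:,2])],1),len(g))
E
```

```text
[569.77584395  56.80100028 141.53880445] [-3.13697239  0.06072924  1.66251755] [-0.33468189 -0.41825663 -6.91329507]
25 [571.1  33.4 182.4] 61
40 [564.7  51.6 180.6] 107
55 [572.1  78.2 179.2] 174
70 [572.3  79.  178. ] 473
85 [568.6  37.7 175.6] 114
100 [567.   39.1 173.8] 118
115 [564.9  36.5 172.2] 118
130 [563.6  37.7 170.4] 136
145 [562.2  40.6 170.6] 118
160 [561.2  41.5 153.7] 521
```

View pics/side2c.png

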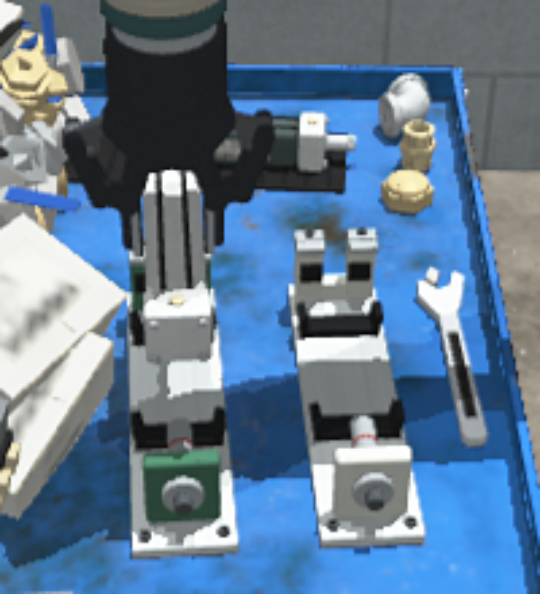

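White is firmly held, with front cap at (178,185) in the crop, and it sits about 0.11 rad rear-low, which is the right direction for loading. Next I'll tilt further and move over the long nest.

```bash
cat >> h.py <<'E'
def to(p):
    s=read_state(); M=R.from_euler('xyz',s['tool_rot']).as_matrix(); print('tool delta',np.round(M.T@(np.array(p)-s['eef_pos']),1))
def nest(which,y,x=0):
    O,a=((448.1,20.1),.082) if which=='L' else ((575.4,28.5),.101)
    return np.array([O[0]+x*np.cos(a)-y*np.sin(a),O[1]+y*np.cos(a)+x*np.sin(a)])
def load(which,phi,tau,g,rear,yrb,hrb):
    "TCP (world) so that rear bottom edge is at nest y yrb, hrb above seat; g = pad centre in cylinder (y,z)"
    ey=np.array([np.cos(phi),-np.sin(phi)]);ez=np.array([np.sin(phi),np.cos(phi)])
    G=np.array([yrb,18+hrb])+(g[0]-rear)*ey+g[1]*ez
    T=G-18.7*np.array([np.sin(tau),np.cos(tau)])
    return np.r_[nest(which,T[0]),T[1]]
E
```

>>> tcp_steps:
  increments:
    - [[0,-0.9,0],[0,0,0.04],36]
    - [[0,-0.9,0],[0,0,0],36]
    - [[0,-0.6,0],[0,-0.464,0],36]
    - [[-0.6,0,0],[0,-0.4,0],36]
    - [[0,0,0],[0,0,0],36]
    - [[0,0,0],[0,0,0],36]

```text
clock: 17.25
eef_pos: [454.3, 19.1, 147.7]
tool_rot: [-3.141, 0.274, 1.654]
force: [-0.5, 0.5, -6.5]
width: 41.5
gripper_force: 69.4
```

```bash
python3 - <<'E'
from h import *
im,d=snap('side','side3.png'); cams.get_image('top')
s=read_state(); print(s['eef_pos'],s['tool_rot'])
P=cloud('side',d);X,Y,Z=P[...,0],P[...,1],P[...,2]
x0=s['eef_pos'][0]
m=(abs(X-x0+8)<14)&(Y>0)&(Y<170)&(Z>90)&(Z<220); q=P[m]
for y in range(20,140,10):
    g=q[abs(q[:,1]-y)<5]
    if len(g)>3: print(y,np.round([(g[:,0].min()+g[:,0].max())/2,np.median(g[:,2])],1),len(g))
g=P[(abs(X-x0+8)<10)&(Y>60)&(Z>100)&(Z<140)]
for z in range(100,140,6):
    h=g[abs(g[:,2]-z)<3]
    if len(h)>2: print('z',z,np.round(np.percentile(h[:,1],[10,50,90]),1))
to(load('L',.33,.277,(2.7,22),105,78,30)); to(load('L',.33,.277,(2.7,22),105,78,3))
E
```

```text
[454.58151607  18.66119965 147.91688897] [-3.14103457  0.2735655   1.65227242]
20 [446.1 185.9] 62
30 [445.9 182.1] 73
40 [446.2 179.3] 62
50 [446.1 177.1] 98
60 [446.2 172.7] 71
70 [446.2 168.9] 71
80 [446.4 166. ] 76
90 [446.5 162.6] 81
100 [446.8 159. ] 71
110 [446.5 156.9] 81
120 [446.6 136.6] 224
130 [446.7 148. ] 78
z 112 [113.1 114.2 115.7]
z 118 [115.8 117.4 118.2]
z 124 [118.  119.2 120.7]
z 130 [119.4 121.4 122.7]
z 136 [121.6 123.4 124.4]
tool delta [ 3.  -6.3 65.6]
tool delta [10.3 -6.3 91.6]
```

Scaled: 20 mm is 0.4, -6.3 mm is -0.126.

>>> tcp_steps:
  increments:
    - [[0.02,-0.126,0.4],[0,0,0],36]
    - [[0.02,0,0.5],[0,0,0],36]
    - [[0.02,0,0.4],[0,0,0],36]
    - [[0,0,0],[0,0,0],36]
    - [[0,0,0],[0,0,0],36]
    - [[0,0,0],[0,0,0],36]

```text
clock: 17.95
eef_pos: [450.1, 3.3, 85.9]
tool_rot: [3.14, 0.275, 1.652]
force: [0.5, -0.1, -6.0]
width: 41.1
gripper_force: 69.1
```

```bash
python3 - <<'E'
from h import *
to(load('L',.33,.277,(2.7,22),105,78,3));to(load('L',.33,.277,(2.7,22),105,95,3));s=read_state(); print(s['eef_pos'],s['tool_rot'])
im,d=snap('side','side4.png'); cv2.imwrite('pics/side4c.png',cv2.resize(im[150:350,250:420],None,fx=3,fy=3))
P=cloud('side',d);X,Y,Z=P[...,0],P[...,1],P[...,2]
# lateral check: body top, body edges along y
q=P[(abs(X-447)<32)&(Y>0)&(Y<95)&(Z>75-.32*Y+17)&(Z<140)]
for y in range(10,95,15):
    g=q[abs(q[:,1]-y)<7]
    if len(g)>3: print(y,np.round([(g[:,0].min()+g[:,0].max())/2,np.ptp(g[:,0]),np.median(g[:,2])],1),nest('L',y-20)[0])
E
```

```text
tool delta [ 7.9 -0.6 27.8]
tool delta [24.3 -0.6 23.2]
[450.07556026   3.34266087  85.86694607] [3.14004994 0.27457205 1.65206581]
10 [447.   63.9 120.1] 448.9190813622338
25 [446.6  63.  117.7] 447.69045931888314
40 [452.2  48.2 112. ] 446.4618372755325
55 [446.3  39.5 106.4] 445.2332152321819
70 [445.6  37.6 101.9] 444.0045931888313
85 [443.1  42.2  96.7] 442.7759711454807
```

View pics/side4c.png

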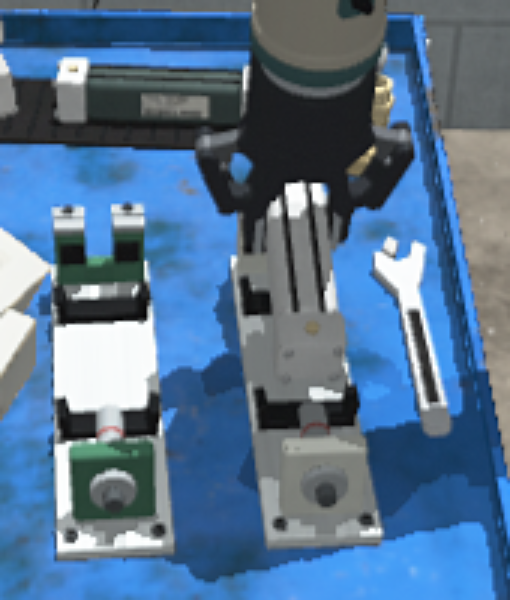

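The rear end of white (310,350) is centred over the rear saddle, just ahead of the plunger (315,415). Next I'll lower it, then push the plunger back.

The rows are not in the units I measure in: shifts go in shares of 50 mm and turns go in units of 0.25 rad. I convert before sending: 7 mm is 0.14, 3 mm is 0.06.

>>> tcp_steps:
  increments:
    - [[0.06,-0.01,0.22],[0,0,0],36]
    - [[0.06,0,0.2],[0,0,0],36]
    - [[0.04,0,0.14],[0,0,0],36]
    - [[0,0,0],[0,0,0],36]
    - [[0,0,0],[0,0,0],36]

```text
clock: 18.5
eef_pos: [448.6, 2.8, 56.1]
tool_rot: [-3.141, 0.276, 1.653]
force: [-0.8, -1.2, -7.0]
width: 41.4
gripper_force: 69.3
```

```bash
python3 - <<'E'
from h import *
s=read_state(); print(s['eef_pos'],s['force'])
for y in (95,106): to(load('L',.33,.277,(2.7,22),105,y,3))
E
```

```text
[448.64288829   2.82126628  56.06293305] [-0.79289782 -1.17175365 -7.01972293]
tool delta [16.6  0.9 -5.6]
tool delta [27.2  0.9 -8.6]
```

>>> tcp_steps:
  increments:
    - [[0.1,0.01,-0.03],[0,0,0],36]
    - [[0.1,0.008,-0.03],[0,0,0],36]
    - [[0.1,0,-0.03],[0,0,0],36]
    - [[0.1,0,-0.028],[0,0,0],36]
    - [[0.1,0,-0.028],[0,0,0],36]
    - [[0.1,0,-0.028],[0,0,0],36]
    - [[0,0,0],[0,0,0],36]
    - [[0,0,0],[0,0,0],36]

```text
clock: 19.3
eef_pos: [446.7, 28.0, 57.6]
tool_rot: [-3.139, 0.286, 1.648]
force: [2.7, -12.0, -4.9]
width: 41.0
gripper_force: 69.3
```

```bash
python3 - <<'E'
from h import *
for y in (106,112): to(load('L',.33,.277,(2.7,22),105,y,3))
E
```

```text
tool delta [ 3.3  0.8 -0.4]
tool delta [ 9.   0.7 -2.1]
```

```bash
cat >> h.py <<'E'
def rows(which,path,slip,g,rear):
    "path: list of (phi,yrb,hrb); prints tool-frame deltas"
    prev=None
    for phi,y,h in path:
        tau=phi-slip; p=load(which,phi,tau,g,rear,y,h); o=nest(which,0); e=nest(which,1)-o
        q=np.array([(p[:2]-o)@e,p[2]])
        if prev is not None:
            d=q-prev[0]; t=prev[1]
            print([round(d[0]*np.cos(t)-d[1]*np.sin(t),1),round(-d[0]*np.sin(t)-d[1]*np.cos(t),1),'ry',round(tau-prev[1],3)*-1])
        prev=(q,tau)
E
python3 - <<'E'
from h import *
rows('L',[(.33,102.5,3),(.33,109,3),(.28,111,3),(.23,112.5,3),(.18,114,3),(.13,115,3),(.08,115.5,2.5),(.04,116,2),(0,116,1.5)],.053,(2.7,22),105)
E
```

```text
[np.float64(6.3), np.float64(-1.8), 'ry', -0.0]
[np.float64(1.6), np.float64(4.5), 'ry', 0.05]
[np.float64(1.2), np.float64(4.7), 'ry', 0.05]
[np.float64(1.2), np.float64(4.8), 'ry', 0.05]
[np.float64(0.7), np.float64(4.9), 'ry', 0.05]
[np.float64(0.2), np.float64(5.5), 'ry', 0.05]
[np.float64(0.2), np.float64(4.5), 'ry', 0.04]
[np.float64(-0.3), np.float64(4.5), 'ry', 0.04]
```

Scaled: 4.8 mm is 0.096, 4.7 mm is 0.094, 0.05 rad is 0.2.

>>> tcp_steps:
  increments:
    - [[0.08,0.008,-0.02],[0,0,0],36]
    - [[0.08,0.008,-0.02],[0,0,0],36]
    - [[0.036,0,0.09],[0,0.2,0],36]
    - [[0.03,0,0.094],[0,0.2,0],36]
    - [[0.03,0,0.096],[0,0.2,0],36]
    - [[0,0,0],[0,0,0],36]
    - [[0,0,0],[0,0,0],36]

```text
clock: 20.0
eef_pos: [445.8, 35.4, 41.9]
tool_rot: [-3.137, 0.138, 1.645]
force: [2.2, -14.6, -5.3]
width: 40.9
gripper_force: 69.6
```

```bash
python3 - <<'E'
from h import *
s=read_state();print(s['torque'])
to(load('L',.18,.127,(2.7,22),105,114,3))
im,d=snap('side','side5.png'); 
cv2.imwrite('pics/side5c.png',cv2.resize(im[180:350,300:420],None,fx=3.5,fy=3.5))
P=cloud('side',d);X,Y,Z=P[...,0],P[...,1],P[...,2]
for y in range(30,150,10):
    g=P[(abs(X-nest('L',y-20)[0])<8)&(abs(Y-y)<5)&(Z>30)&(Z<120)]
    if len(g)>3: print(y,np.round(np.median(g[:,2]),1))
E
```

```text
[-2.69907145 -0.32242915  0.01745257]
tool delta [-0.6  1.  -0.4]
30 80.7
40 78.8
50 76.8
60 75.4
70 72.7
80 70.9
90 68.6
100 66.8
110 64.6
120 63.4
130 63.3
140 55.5
```

View pics/side5c.png

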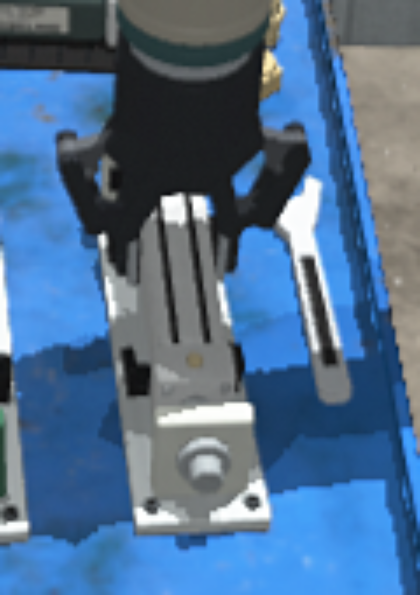

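White is seated between the rear cheeks (190,370) with the plunger compressed, and its tilt is about 0.19 rad. I'll keep lowering the front.

>>> tcp_steps:
  increments:
    - [[0.03,0.006,0.098],[0,0.2,0],36]
    - [[0.024,0.006,0.11],[0,0.2,0],36]
    - [[0.024,0.006,0.09],[0,0.16,0],36]
    - [[0,0,0],[0,0,0],36]

```text
clock: 20.45
eef_pos: [445.9, 37.2, 25.7]
tool_rot: [-3.135, -0.002, 1.644]
force: [0.4, -14.7, -3.4]
width: 41.1
gripper_force: 69.9
```

```bash
python3 - <<'E'
from h import *
to(load('L',.04,-.013,(2.7,22),105,116,2));to(load('L',.0,-.053,(2.7,22),105,117,0))
E
```

```text
tool delta [-2.3  0.8 -1.7]
tool delta [-1.5  0.8  4.4]
```

>>> tcp_steps:
  increments:
    - [[0,0,0.05],[0,0.08,0],36]
    - [[0,0,0.05],[0,0.1,0],36]
    - [[0,0,0.02],[0,0,0],36]
    - [[0,0,0],[0,0,0],36]
    - [[0,0,0],[0,0,0],36]

```text
clock: 20.95
eef_pos: [446.2, 38.9, 21.6]
tool_rot: [-3.137, -0.046, 1.647]
force: [-4.8, -16.4, 19.2]
width: 41.4
gripper_force: 72.6
```

Scaled: -4 mm is -0.08, -3 mm is -0.06.

>>> tcp_steps:
  increments:
    - [[-0.08,0,-0.02],[0,0,0],36]
    - [[-0.08,0,-0.01],[0,0,0],36]
    - [[-0.08,0,0],[0,0,0],36]
    - [[-0.08,0,0],[0,0,0],36]
    - [[-0.06,0,0],[0,0,0],36]
    - [[0,0,0],[0,0,0],36]
    - [[0,0,0],[0,0,0],36]

```text
clock: 21.65
eef_pos: [448.3, 24.1, 21.6]
tool_rot: [-3.139, -0.052, 1.652]
force: [-2.8, -7.5, 9.3]
width: 41.6
gripper_force: 71.6
```

Scaled: -1 mm is -0.02, -40 mm is -0.8, -0.05 rad is -0.2.

>>> tcp_steps:
  increments:
    - [[-0.02,0,0],[0,0,0],36]
    - [[-0.02,0,0],[0,0,0],36]
    - [[0,0,0],[0,0,0],85]
    - [[0,0,0],[0,0,0],85]
    - [[0,0,0],[0,0,0],85]
    - [[0,0,0],[0,0,0],85]
    - [[0,0,0],[0,0,0],85]
    - [[0,0,-0.4],[0,-0.2,0],85]
    - [[0,0,-0.8],[0,0,0],85]
    - [[0,0,-0.8],[0,0,0],85]
    - [[0,0.8,0],[0,0,0],85]

```text
clock: 22.75
eef_pos: [487.2, 27.0, 124.4]
tool_rot: [3.141, -0.007, 1.655]
force: [2.3, -0.2, -1.1]
width: 85.3
gripper_force: 0.0
```

>>> tcp_steps:
  increments:
    - [[-0.8,0.2,0],[0,0,0],85]
    - [[-0.8,0.2,0],[0,0,0],85]
    - [[-0.8,0.2,0],[0,0,0],85]
    - [[-0.8,0.2,0],[0,0,0],85]
    - [[0,0,0],[0,0,0],85]

```text
clock: 23.25
eef_pos: [543.1, -136.7, 118.0]
tool_rot: [-3.141, -0.005, 1.642]
force: [-0.4, -0.2, -0.2]
width: 84.6
gripper_force: 0.0
```

```bash
python3 - <<'E'
from h import *
s=read_state(); print(s['eef_pos'],s['tool_rot'],s['force'])
ims=[]
for n in('side','top'):
    im,d=snap(n,n+'6.png'); ims.append(im)
    P=cloud(n,d);X,Y,Z=P[...,0],P[...,1],P[...,2]
    print(n,[(y,*np.round([np.median(g[:,2]),(g[:,0].min()+g[:,0].max())/2-nest('L',y-20)[0]],1)) for y in range(-60,150,10) for g in [P[(abs(X-nest('L',y-20)[0])<26)&(abs(Y-y)<5)&(Z>50)&(Z<100)]] if len(g)>3])
    q=P[(X>430)&(X<655)&(Y>-340)&(Y<-240)&(Z>38)&(Z<55)]
    print(cv2.minAreaRect(q[:,:2].astype(np.float32)),np.median(q[:,2]),[(x,*np.round([(g[:,1].min()+g[:,1].max())/2,np.ptp(g[:,1]),np.median(g[:,2])],1)) for x in range(440,655,20) for g in [q[abs(q[:,0]-x)<10]] if len(g)>3])
cv2.imwrite('pics/c6.png',np.vstack([cv2.resize(ims[0][200:340,300:420],(600,330)),cv2.resize(ims[1][220:280,230:370],(600,257))]))
E
```

```text
[ 543.10110357 -136.68835699  117.95446234] [-3.14106485 -0.00542107  1.64236743] [-0.3711307  -0.24979256 -0.18756477]
side [(-60, np.float64(68.3), np.float64(-0.2)), (-50, np.float64(61.6), np.float64(0.8)), (-40, np.float64(59.4), np.float64(2.7)), (-30, np.float64(58.1), np.float64(1.5)), (-20, np.float64(58.0), np.float64(1.7)), (-10, np.float64(58.0), np.float64(1.6)), (0, np.float64(57.7), np.float64(1.7)), (10, np.float64(58.0), np.float64(1.7)), (20, np.float64(58.3), np.float64(1.0)), (30, np.float64(58.3), np.float64(1.9)), (40, np.float64(58.3), np.float64(1.1)), (50, np.float64(58.3), np.float64(0.5)), (60, np.float64(58.1), np.float64(1.6)), (70, np.float64(58.2), np.float64(0.9)), (80, np.float64(57.7), np.float64(1.0)), (90, np.float64(58.2), np.float64(1.2)), (100, np.float64(59.0), np.float64(0.8)), (1
[... 1249 characters left out ...]
 (30, np.float64(58.8), np.float64(0.4)), (40, np.float64(58.8), np.float64(0.5)), (50, np.float64(59.0), np.float64(0.8)), (60, np.float64(59.4), np.float64(1.5)), (70, np.float64(59.0), np.float64(0.7)), (80, np.float64(58.4), np.float64(0.4)), (90, np.float64(59.7), np.float64(1.3)), (100, np.float64(59.5), np.float64(0.1)), (110, np.float64(60.4), np.float64(0.6)), (120, np.float64(60.2), np.float64(1.6)), (140, np.float64(51.3), np.float64(-0.2))]
((625.04345703125, -307.56317138671875), (17.27655792236328, 7.517204761505127), 19.215129852294922) 44.66998850309739 [(620, np.float64(-307.8), np.float64(7.7), np.float64(44.7)), (640, np.float64(-305.5), np.float64(7.3), np.float64(44.0))]
```

View pics/c6.png

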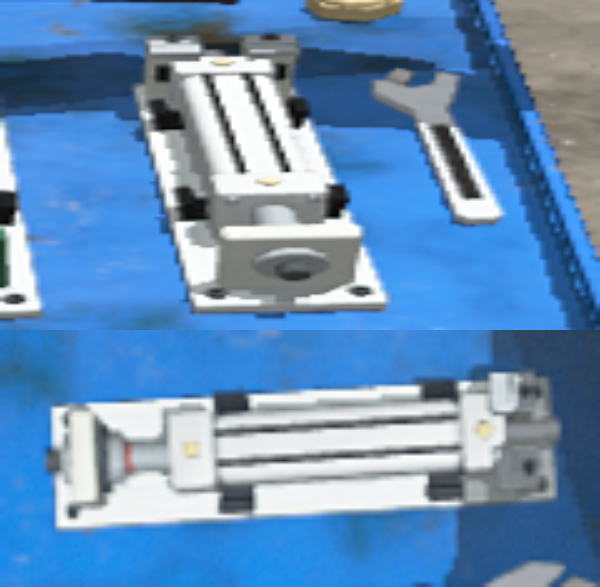

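White lies flat in the white nest: top at z≈58–60, front cap (270,185) at the lips, and rod in the slot. Next is the green cylinder on the mat.

>>> tcp_steps:
  increments:
    - [[-0.75,-0.04,0],[0,0,0],85]
    - [[-0.75,-0.04,0],[0,0,0],85]
    - [[-0.75,-0.04,0],[0,0,0],85]
    - [[-0.75,-0.04,0],[0,0,0],85]

```text
clock: 23.75
eef_pos: [546.8, -278.3, 117.7]
tool_rot: [-3.141, -0.01, 1.656]
force: [0.5, -0.1, -0.4]
width: 85.4
gripper_force: 0.0
```

>>> tcp_steps:
  increments:
    - [[0,0,0],[0,0,0.566],85]
    - [[0,0,0],[0,0,0.566],85]
    - [[0,0,0],[0,0,0.566],85]
    - [[0,0,0],[0,0,0.566],85]
    - [[0,0,0],[0,0,0.566],85]
    - [[0,0,0],[0,0,0.566],85]
    - [[0,0,0],[0,0,0.566],85]
    - [[0,0,0],[0,0,0.566],85]
    - [[0,0,0],[0,0,0.566],85]
    - [[0,0,0],[0,0,0.566],85]
    - [[0,0,0],[0,0,0.566],85]
    - [[0,0,0],[0,0,0.566],85]

```text
clock: 24.95
eef_pos: [546.9, -276.6, 117.5]
tool_rot: [-3.131, 0.002, -0.048]
force: [-0.1, 0.9, -0.2]
width: 85.0
gripper_force: 0.0
```

>>> tcp_steps:
  increments:
    - [[0,0,0],[0,0,0],85]
    - [[0,0,0],[0,0,0],85]
    - [[0,0,0],[0,0,0],85]

```text
clock: 25.25
eef_pos: [546.7, -278.3, 117.5]
tool_rot: [-3.132, 0.002, -0.042]
force: [0.1, 0.3, 0.7]
width: 84.8
gripper_force: 0.0
```

```bash
python3 -c "
from h import *
to((545,-287,8))"
```

```text
tool delta [ -1.2   9.8 109.4]
```

Scaled: 40 mm is 0.8, 30 mm is 0.6, 0.013 rad is 0.052.

>>> tcp_steps:
  increments:
    - [[-0.02,0.18,0.6],[-0.036,0,0.052],85]
    - [[0,0,0.8],[0,0,0],85]
    - [[0,0,0.5],[0,0,0],85]
    - [[0,0,0.2],[0,0,0],85]
    - [[0,0,0.08],[0,0,0],85]
    - [[0,0,0],[0,0,0],85]

```text
clock: 25.85
eef_pos: [545.6, -288.0, 8.9]
tool_rot: [-3.142, 0.001, -0.058]
force: [0.0, -0.1, 0.9]
width: 85.1
gripper_force: 0.0
```

>>> tcp_steps:
  increments:
    - [[0,0,0],[0,0,0],36]
    - [[0,0,0],[0,0,0],36]
    - [[0,0,0],[0,0,0],36]
    - [[0,0,0],[0,0,0],36]
    - [[0,0,0],[0,0,0],36]
    - [[0,0,0],[0,0,0],36]
    - [[0,0,0],[0,0,0],36]
    - [[0,0,0],[0,0,0],36]

```text
clock: 26.65
eef_pos: [545.7, -288.4, 9.6]
tool_rot: [3.141, 0.0, -0.058]
force: [-0.5, 0.0, 6.7]
width: 39.6
gripper_force: 62.9
```

Scaled: -40 mm is -0.8, -10 mm is -0.2.

>>> tcp_steps:
  increments:
    - [[0,0,-0.2],[0,0,0],36]
    - [[0,0,-0.4],[0,0,0],36]
    - [[0,0,-0.8],[0,0,0],36]
    - [[0,0,-0.8],[0,0,0],36]
    - [[0,0,-0.4],[0,0,0],36]

```text
clock: 27.15
eef_pos: [546.0, -288.1, 141.4]
tool_rot: [3.141, -0.001, -0.058]
force: [1.5, -0.8, -6.2]
width: 39.1
gripper_force: 62.6
```

>>> tcp_steps:
  increments:
    - [[0,0,0],[0,0,-0.576],36]
    - [[0,0,0],[0,0,-0.576],36]
    - [[0,0,0],[0,0,-0.576],36]
    - [[0,0,0],[0,0,-0.576],36]
    - [[0,0,0],[0,0,-0.576],36]
    - [[0,0,0],[0,0,-0.576],36]
    - [[0,0,0],[0,0,-0.576],36]
    - [[0,0,0],[0,0,-0.576],36]
    - [[0,0,0],[0,0,-0.576],36]
    - [[0,0,0],[0,0,-0.576],36]
    - [[0,0,0],[0,0,-0.576],36]
    - [[0,0,0],[0,0,-0.576],36]

```text
clock: 28.35
eef_pos: [543.7, -287.9, 137.6]
tool_rot: [-3.137, -0.001, 1.675]
force: [-1.2, 0.4, -7.4]
width: 39.3
gripper_force: 62.2
```

>>> tcp_steps:
  increments:
    - [[0,0,0],[0,0,0],36]
    - [[0,0,0],[0,0,0],36]

```text
clock: 28.55
eef_pos: [544.3, -287.9, 137.8]
tool_rot: [-3.138, -0.001, 1.666]
force: [1.5, -1.1, -7.2]
width: 39.2
gripper_force: 62.3
```

```bash
python3 -c "
from h import *
to(np.r_[nest('S',-10),150])"
```

```text
tool delta [302.1  61.  -12.1]
```

>>> tcp_steps:
  increments:
    - [[0.76,0.152,-0.04],[0,0,0],36]
    - [[0.76,0.152,-0.04],[0,0,0],36]
    - [[0.76,0.152,-0.04],[0,0,0],36]
    - [[0.76,0.152,-0.04],[0,0,0],36]
    - [[0.76,0.152,-0.04],[0,0,0],36]
    - [[0.76,0.152,-0.04],[0,0,0],36]
    - [[0.76,0.152,0],[0,0,0],36]
    - [[0.72,0.152,0],[0,0,0],36]
    - [[0,0,0],[0,-0.48,0],36]
    - [[0,0,0],[0,-0.48,0],36]
    - [[0,0,0],[0,-0.36,0],36]
    - [[0,0,0],[0,0,0],36]

```text
clock: 29.75
eef_pos: [575.4, 25.0, 150.0]
tool_rot: [-3.141, 0.326, 1.676]
force: [-0.1, 1.1, -7.6]
width: 39.2
gripper_force: 62.4
```

>>> tcp_steps:
  increments:
    - [[0,0,0],[0,0,0],36]
    - [[0,0,0],[0,0,0],36]

```text
clock: 29.95
eef_pos: [576.1, 16.6, 150.6]
tool_rot: [-3.14, 0.329, 1.666]
force: [0.1, -0.5, -7.0]
width: 38.9
gripper_force: 62.4
```

```bash
python3 - <<'E'
from h import *
im,d=snap('side','side7.png'); cams.get_image('top')
s=read_state(); print(s['eef_pos'],s['tool_rot'])
P=cloud('side',d);X,Y,Z=P[...,0],P[...,1],P[...,2]
x0,y0=s['eef_pos'][:2]
f=[]
for y in range(20,110,10):
    g=P[(abs(X-x0+.1*(y-y0))<24)&(abs(Y-y)<5)&(Z>100)&(Z<210)]
    if len(g)>3: print(y,np.round([(g[:,0].min()+g[:,0].max())/2,np.ptp(g[:,0]),np.median(g[:,2])],1),len(g),round(nest('S',y-28)[0],1))
for z in range(95,140,6):
    h=P[(abs(X-x0+9)<10)&(Y>60)&(abs(Z-z)<3)]
    if len(h)>2: print('z',z,np.round(np.percentile(h[:,1],[10,50,90]),1))
E
```

```text
[576.07440068  16.2928157  150.52809126] [-3.14016403  0.32948862  1.66565651]
20 [575.4  40.5 183.3] 100 576.2
30 [574.3  47.  179. ] 121 575.2
40 [573.7  47.9 177.5] 145 574.2
50 [573.7  45.7 173.5] 108 573.2
60 [573.9  41.8 169.5] 98 572.2
70 [570.7  36.  166.3] 97 571.2
80 [570.4  35.8 162.9] 105 570.2
90 [567.9  38.7 160.5] 87 569.1
100 [567.8  40.  139. ] 299 568.1
z 119 [94.2 96.5 97.9]
z 125 [ 97.3  98.5 100.2]
z 131 [ 98.9 100.4 102.7]
z 137 [100.9 102.3 104.6]
```

```bash
python3 - <<'E'
from h import *
g=(13.2,24)
for h in (30,3): to(load('S',.32,.33,g,100,72,h))
p=[(.32,72,30),(.32,72,3),(.32,98,3)]; rows('S',p,-.01,g,100)
print('front bottom', 72-175*np.cos(.32), 3+175*np.sin(.32))
rows('S',[(.32,98,3),(.32,104,3),(.27,106,3),(.22,107.5,3),(.17,109,3),(.12,110,3),(.07,111,2.5),(.035,112,2),(0,112,1)],-.01,g,100)
E
```

```text
tool delta [25.8  0.6 65.3]
tool delta [34.6  0.7 90.8]
[np.float64(8.7), np.float64(25.5), 'ry', -0.0]
[np.float64(24.6), np.float64(-8.4), 'ry', -0.0]
front bottom -94.11619816442715 58.049148107820606
[np.float64(5.7), np.float64(-1.9), 'ry', -0.0]
[np.float64(1.8), np.float64(3.7), 'ry', 0.05]
[np.float64(1.3), np.float64(3.9), 'ry', 0.05]
[np.float64(1.3), np.float64(4.0), 'ry', 0.05]
[np.float64(0.9), np.float64(4.2), 'ry', 0.05]
[np.float64(0.9), np.float64(4.7), 'ry', 0.05]
[np.float64(0.9), np.float64(3.5), 'ry', 0.035]
[np.float64(-0.1), np.float64(4.0), 'ry', 0.035]
```

Scaled: 15 mm is 0.3, 10 mm is 0.2, -0.03 rad is -0.12.

>>> tcp_steps:
  increments:
    - [[0.08,0.012,0.2],[0,-0.12,0],36]
    - [[0.08,0,0.3],[0,0,0],36]
    - [[0.08,0,0.3],[0,0,0],36]
    - [[0.08,0,0.3],[0,0,0],36]
    - [[0,0,0],[0,0,0],36]
    - [[0,0,0],[0,0,0],36]
    - [[0,0,0],[0,0,0],36]

```text
clock: 30.75
eef_pos: [577.4, 14.9, 93.7]
tool_rot: [-3.141, 0.359, 1.67]
force: [-0.7, 0.7, -6.7]
width: 39.1
gripper_force: 62.2
```

```bash
python3 - <<'E'
from h import *
g=(13.2,24)
to(load('S',.35,.36,g,100,72,4))
rows('S',[(.35,72,4),(.35,98,4),(.35,102,3),(.3,105,3)],-.01,g,100)
E
```

```text
tool delta [18.5 -0.6 32.5]
[np.float64(24.3), np.float64(-9.2), 'ry', -0.0]
[np.float64(4.1), np.float64(-0.5), 'ry', -0.0]
[np.float64(2.7), np.float64(3.3), 'ry', 0.05]
```

Scaled: 10 mm is 0.2, 7 mm is 0.14.

>>> tcp_steps:
  increments:
    - [[0.12,-0.012,0.2],[0,0,0],36]
    - [[0.12,0,0.2],[0,0,0],36]
    - [[0.08,0,0.14],[0,0,0],36]
    - [[0.05,0,0.11],[0,0,0],36]
    - [[0,0,0],[0,0,0],36]
    - [[0,0,0],[0,0,0],36]
    - [[0,0,0],[0,0,0],36]

```text
clock: 31.45
eef_pos: [576.0, 20.4, 56.7]
tool_rot: [-3.141, 0.36, 1.67]
force: [0.1, 0.2, -5.7]
width: 39.8
gripper_force: 62.4
```

```bash
python3 - <<'E'
from h import *
g=(13.2,24)
to(load('S',.35,.36,g,100,72,4));
s=read_state()
im,d=snap('side','side8.png'); cv2.imwrite('pics/side8c.png',cv2.resize(im[160:350,230:360],None,fx=3,fy=3))
P=cloud('side',d);X,Y,Z=P[...,0],P[...,1],P[...,2]
for y in range(20,140,10):
    h=P[(abs(X-nest('S',y-28)[0])<24)&(abs(Y-y)<5)&(Z>30)&(Z<150)]
    if len(h)>3: print(y,np.round([(h[:,0].min()+h[:,0].max())/2,np.ptp(h[:,0]),np.median(h[:,2])],1))
E
```

```text
tool delta [ 0.2  0.2 -0.2]
20 [574.2  31.   91.1]
30 [573.7  42.   87.2]
40 [574.   47.5  83.1]
50 [573.1  47.6  81.2]
60 [572.1  47.9 115.9]
70 [572.4  45.1  76. ]
80 [571.5  38.7  69.5]
90 [567.7  35.9  65.4]
100 [567.4  39.3  62.1]
110 [567.1  39.4  55.3]
120 [570.3  23.9  46.2]
130 [565.   15.   45.5]
```

View pics/side8c.png

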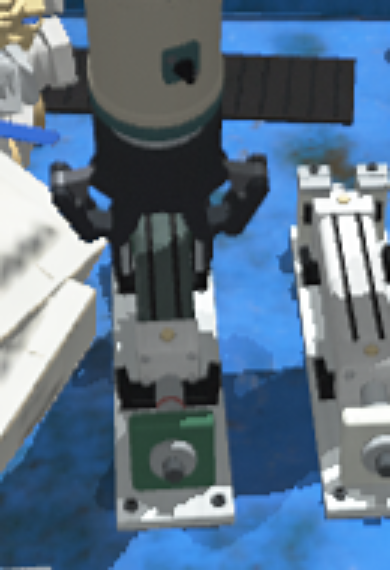

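The green rear cap (168,345) is low between the rear cheeks and in front of the plunger (170,390). Next I'll push back.

Scaled: 5 mm is 0.1, 3 mm is 0.06.

>>> tcp_steps:
  increments:
    - [[0.1,0,-0.038],[0,0,0],36]
    - [[0.1,0,-0.038],[0,0,0],36]
    - [[0.1,0,-0.038],[0,0,0],36]
    - [[0.1,0.006,-0.038],[0,0,0],36]
    - [[0.1,0.006,-0.038],[0,0,0],36]
    - [[0.1,0.006,-0.024],[0,0,0],36]
    - [[0.06,0.006,-0.02],[0,0,0],36]
    - [[0,0,0],[0,0,0],36]
    - [[0,0,0],[0,0,0],36]

```text
clock: 32.4
eef_pos: [572.9, 48.3, 57.2]
tool_rot: [-3.137, 0.372, 1.667]
force: [-0.8, -12.0, -0.7]
width: 39.5
gripper_force: 62.7
```

```bash
python3 - <<'E'
from h import *
g=(13.2,24)
to(load('S',.35,.36,g,100,102,3));print(read_state()['torque'])
E
```

```text
tool delta [2.5 0.5 0.6]
[-1.61399039  0.25958821  0.01541425]
```

>>> tcp_steps:
  increments:
    - [[0.08,0.008,-0.02],[0,0,0],36]
    - [[0.064,0.006,0.066],[0,0.2,0],36]
    - [[0.04,0.006,0.072],[0,0.2,0],36]
    - [[0.036,0,0.076],[0,0.2,0],36]
    - [[0.03,0,0.08],[0,0.2,0],36]
    - [[0,0,0],[0,0,0],36]
    - [[0,0,0],[0,0,0],36]

```text
clock: 33.1
eef_pos: [572.7, 53.9, 38.8]
tool_rot: [-3.135, 0.174, 1.664]
force: [-0.9, -12.7, -4.7]
width: 39.1
gripper_force: 62.5
```

```bash
python3 - <<'E'
from h import *
g=(13.2,24)
to(load('S',.15,.16,g,100,109.5,3));print(read_state()['torque'])
d=cams.get_image('side')[1];P=cloud('side',d);X,Y,Z=P[...,0],P[...,1],P[...,2]
for y in range(30,150,10):
    h=P[(abs(X-nest('S',y-28)[0])<10)&(abs(Y-y)<5)&(Z>30)&(Z<110)]
    if len(h)>3: print(y,np.round(np.median(h[:,2]),1))
E
```

```text
tool delta [-1.3  0.1 -0.2]
[-2.28429923 -0.03493694  0.07191428]
30 75.1
40 74.7
50 73.0
60 71.0
70 69.5
80 68.3
90 66.1
100 64.0
110 62.0
120 60.9
130 60.8
140 55.5
```

Scaled: 4.6 mm is 0.092, 4.3 mm is 0.086, 0.05 rad is 0.2.

>>> tcp_steps:
  increments:
    - [[0.024,0,0.086],[0,0.2,0],36]
    - [[0.024,0,0.092],[0,0.2,0],36]
    - [[0.02,0,0.07],[0,0.14,0],36]
    - [[0,0,0],[0,0,0],36]
    - [[0,0,0],[0,0,0],36]

```text
clock: 33.65
eef_pos: [572.8, 56.4, 25.7]
tool_rot: [-3.136, 0.038, 1.665]
force: [-0.3, -13.0, -2.8]
width: 39.2
gripper_force: 62.8
```

```bash
python3 - <<'E'
from h import *
g=(13.2,24)
to(load('S',.015,.025,g,100,112,2));to(load('S',.0,.01,g,100,112,0))
E
```

```text
tool delta [-2.9 -0.2 -0.8]
tool delta [-2.9 -0.2  2.5]
```

>>> tcp_steps:
  increments:
    - [[0,0,0.03],[0,0.08,0],36]
    - [[0,0,0.03],[0,0.04,0],36]
    - [[0,0,0.03],[0,0,0],36]
    - [[0,0,0],[0,0,0],36]
    - [[0,0,0],[0,0,0],36]

```text
clock: 34.15
eef_pos: [572.9, 57.2, 23.5]
tool_rot: [-3.137, 0.009, 1.666]
force: [-5.9, -15.6, 17.1]
width: 39.4
gripper_force: 65.3
```

Scaled: -4 mm is -0.08, -1 mm is -0.02.

>>> tcp_steps:
  increments:
    - [[-0.08,0,-0.02],[0,0,0],36]
    - [[-0.08,0,-0.01],[0,0,0],36]
    - [[-0.08,0,0],[0,0,0],36]
    - [[-0.08,0,0],[0,0,0],36]
    - [[-0.04,0,0],[0,0,0],36]
    - [[0,0,0],[0,0,0],36]
    - [[0,0,0],[0,0,0],36]

```text
clock: 34.85
eef_pos: [574.6, 43.8, 23.6]
tool_rot: [-3.138, 0.002, 1.669]
force: [-2.1, -7.2, 2.9]
width: 39.2
gripper_force: 63.5
```

Scaled: -2 mm is -0.04, -1.5 mm is -0.03.

>>> tcp_steps:
  increments:
    - [[-0.04,0,0],[0,0,0],36]
    - [[-0.03,0,0],[0,0,0],36]
    - [[0,0,0],[0,0,0],36]
    - [[0,0,0],[0,0,0],36]

```text
clock: 35.25
eef_pos: [574.6, 43.9, 23.6]
tool_rot: [-3.138, -0.004, 1.67]
force: [-5.0, -1.9, 6.6]
width: 39.3
gripper_force: 63.9
```

>>> tcp_steps:
  increments:
    - [[0,0,0],[0,0,0],85]
    - [[0,0,0],[0,0,0],85]
    - [[0,0,0],[0,0,0],85]
    - [[0,0,0],[0,0,0],85]
    - [[0,0,0],[0,0,0],85]
    - [[0,0,-0.4],[0,0,0],85]
    - [[0,0,-0.9],[0,0,0],85]
    - [[0,0,-0.9],[0,0,0],85]
    - [[-0.9,-0.16,0],[0,0,0],85]
    - [[-0.9,-0.16,0],[0,0,0],85]
    - [[-0.9,-0.16,0],[0,0,0],85]
    - [[-0.9,-0.16,0],[0,0,0],85]

```text
clock: 36.45
eef_pos: [561.4, -140.5, 132.2]
tool_rot: [-3.141, -0.005, 1.67]
force: [1.1, -0.2, 0.4]
width: 84.6
gripper_force: 0.0
```

>>> tcp_steps:
  increments:
    - [[-0.9,0,0],[0,0,0],85]
    - [[0,0,0],[0,0,0],85]

```text
clock: 36.65
eef_pos: [565.1, -193.1, 130.7]
tool_rot: [-3.139, -0.0, 1.658]
force: [0.3, -0.8, -0.6]
width: 85.2
gripper_force: 0.0
```

```bash
python3 - <<'E'
from h import *
ims=[]
Q={}
for n in('side','top'):
    im,d=snap(n,n+'9.png'); ims.append(im)
    P=cloud(n,d); 
    for w in 'LS':
        o=nest(w,0); e=nest(w,1)-o
        r=P[...,:2]-o; y=r@e; x=r[...,0]*e[1]-r[...,1]*e[0]; Z=P[...,2]
        ext=[]
        m=(abs(x)<15)&(y>-60)&(y<90)&(Z>50)&(Z<66)
        print(n,w,'slope',np.polyfit(y[m],Z[m],1).round(4),'rear edge y',np.percentile(y[(abs(x)<14)&(Z>45)&(Z<66)&(y>60)&(y<125)],99).round(1),'front edge',np.percentile(y[(abs(x)<6)&(Z>47)&(Z<66)&(y>-100)&(y<0)],1).round(1))
        g=(abs(x)<9)&(Z>30)&(Z<45)&(y>85)&(y<135); print(' plunger/rear face', np.percentile(y[g],[5,25,50]).round(1) if g.any() else None)
cv2.imwrite('pics/c9.png',np.vstack([cv2.resize(ims[0][205:345,250:400],(640,340)),cv2.resize(ims[1][165:275,230:370],(640,255))]))
E
```

```text
side L slope [3.20000e-03 5.85262e+01] rear edge y 123.6 front edge -76.5
 plunger/rear face [103.1 105.2 113.4]
side S slope [8.00000e-04 5.64828e+01] rear edge y 121.9 front edge -71.1
 plunger/rear face [100.  104.1 110.1]
top L slope [3.30000e-03 5.92309e+01] rear edge y 122.6 front edge -97.4
 plunger/rear face [107.8 113.1 120.2]
top S slope [1.90000e-03 5.75363e+01] rear edge y 124.2 front edge -97.5
 plunger/rear face [104.  111.2 116.6]
```

View pics/c9.png

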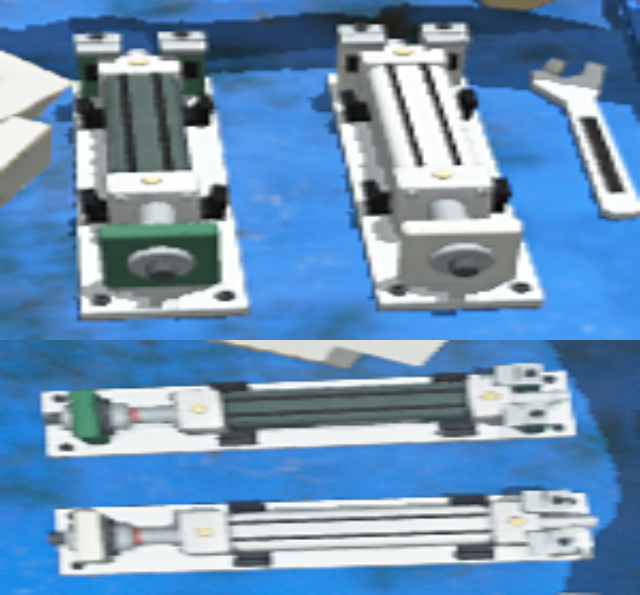

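Both are in their own nests and flat. In the top view, front caps (520,525) and (490,398) reach the lips. I'll compare the front edge with the starting pictures, when both were against the stops.

```bash
python3 - <<'E'
from h import *
# front cap top edge / rod: profile of z & brightness along nest centreline, before and after (side pictures)
c=cams.calibration('side'); K=np.array([[c['fx'],0,c['cx']],[0,c['fy'],c['cy']],[0,0,1.]])
for cam in('side','top'):
  c=cams.calibration(cam); K=np.array([[c['fx'],0,c['cx']],[0,c['fy'],c['cy']],[0,0,1.]])
  for w,h0,h1 in(('L',58,60),('S',60,58)):
    for f,h in((cam+'0.png',h0),(cam+'9.png',h1)):
        im=cv2.imread('pics/'+f); out=[]
        ys=np.arange(-90,-60,1.)
        pr=0
        for x in np.arange(-5,6,1.):
            p=np.array([[*nest(w,y,x),h] for y in ys])
            uv=cv2.projectPoints(p,np.array(c['rvec'],float),np.array(c['tvec'],float),K,np.array([c['k1'],0,0,0,0.]))[0][:,0].astype(np.float32)
            pr=pr+cv2.remap(im,uv[None,:,0],uv[None,:,1],cv2.INTER_LINEAR)[0].astype(float).mean(1)/11
        gr=np.diff(pr); print(cam,w,f,'edge y',ys[np.argmax(abs(gr))]+.5,np.round(pr[::3]).astype(int))
E
```

```text
side L side0.png edge y -86.5 [106 154 191 200 231 240 238 216 205 234]
side L side9.png edge y -87.5 [ 30 115 139 161 206 244 243 221 198 213]
side S side0.png edge y -71.5 [159 158 158 179 198 204 219 243 243 237]
side S side9.png edge y -80.5 [ 93  92  87 136 176 197 218 247 243 231]
top L top0.png edge y -79.5 [200 199 196 196 226 232 215 205 205 227]
top L top9.png edge y -79.5 [208 209 208 206 231 237 226 213 211 223]
top S top0.png edge y -72.5 [211 199 176 170 170 180 216 236 223 210]
top S top9.png edge y -72.5 [222 212 205 206 198 201 219 238 223 211]
```

```bash
python3 -c "
from cell import ctrl
print(ctrl.finish_job())"
```

```text
the job is handed in; nothing more can be done
None
```

I swapped the two cylinders and handed the job in after about 37 s of robot time; in the last pictures each lies flat in the nest of its own colour with its front cap against the stop and rod in the slot, the arm is clear, and no verdict came back.

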